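# Clamp the butter portioner's dial setting and start it

### The job

The portion size on the butter portioner is already set with the black inner dial. Clamp it: turn only the red outer ring clockwise until you feel it tighten, and leave it snug but not overtightened, without turning the black dial. Then press the green start button right down and let go, leaving everything else on the bench where it is.

Things in the scene. Friction and masses are not known exactly. Their poses are not given: they have to be found in the camera images.
- portioner: bench-top butter portioner, fixed: grey housing 260 (x) x 380 (y) mm, its control deck 85 mm above the table; on its +y half, from y = +50 mm, a white feed head with a steel tray, up to 160 mm high. Origin: centre of the underside; z up; x away from the robot at yaw 0. Axis of the nested control at (20, -80) mm, start button at (-85, -125) mm.
- ring: red knurled outer clamp ring of the nested control, round, 64 mm diameter, 24 mm high (100 to 124 mm above the table), turns about its vertical z axis; clockwise from above tightens. Origin on the axis at mid height. Under it a neck of 48 mm diameter leaves fingers room down to the deck, 15 mm below the ring. Turning it freely takes 0.30 N m against friction, which also keeps it where it is left.
- ring_mark (a point): white mark on the ring's top, 27 mm from the axis. After 0.4 to 1.6 rad clockwise (unseen, differs each time) a hidden cam meets a sprung shoe; then the torque rises 1.0 N m per rad. Snug: 0.10 to 0.22 N m (best 0.16) above the free-turning reading; more is overtight, less is loose. At standstill friction may push either way (+-0.30): compare only readings taken after like motions.
- dial: black inner dial on the same axis, 44 mm diameter, standing 20 mm above the ring (124 to 144 mm above the table), turning very easily (0.02 N m). Origin on the axis at its underside. It must not turn.
- dial_mark (a point): outer end of the white line on top of the dial, 20 mm from the axis, 144 mm above the table; it must stay within 2.5 mm of where it starts.
- start_top (a point): centre of the top of the green round start button, 30 mm diameter, in a black collar of 46 mm diameter; top 103 mm above the table when up.
- start (a joint): travel of the start button in m: 0 up, 0.006 fully down (5 N); springs back up when released.
- butter: yellow butter block 110 x 60 x 45 mm lying in the tray on the portioner; origin: centre of its underside. Bystander.
- cup: steel cup, 72 mm diameter, 75 mm high, standing on the table to the right (-y) of the portioner; origin: centre of its foot. Bystander.
- bowl: steel mixing bowl, 200 mm diameter, 85 mm high, left (+y) on the table; origin: centre of its foot. Bystander.
- scraper: bench scraper lying flat: steel blade 75 x 120 mm and a wooden grip of 20 mm diameter; origin: underside. Bystander.
- flask: dark steel flask, 72 mm diameter, 210 mm high; origin: centre of its foot. Bystander.

How it is judged:
By the outcome, as a careful person would: the job done as asked, in the order asked, and still so for the second after the job is handed in, with the robot touching nothing.
It also fails if it takes over 64 s, if anything falls off the work surface, if the arm or the gripper's body presses on something with over 40 N, if the wrist force passes 120 N, or if a joint passes its speed limit or range.

### The arm

A 6-joint arm with a two-finger parallel gripper is mounted at the origin on the work surface. World frame = base frame: x ahead of the robot, y to its left, z up, the work surface at z = 0. Lengths are in mm, angles in rad, forces in N, time in s.
With the tool pointing down it reaches from about 350 to 875 mm from the base axis. Payload 4.2 kg.
Tool frame: the origin (TCP) lies at the very end of the fingers, on their centre line; the grasp point (between the pads) lies 19 mm behind it; z points along the fingers, y is the line along which they close (so a half turn about z gives the same grasp; the last joint's range is limited). The gripper opens to 85 mm and grips with 20 to 120 N. Pads are 22 mm wide; open, the fingers measure 114 mm over their backs; the gripper's body (76 mm by 85 mm) begins 54 mm behind the grasp point. The pads swing forward as they close: fully open they stand 13 mm farther back than shut.
Start: joints at [-1.008, 0.385, 0.008, 0, -1.194, -0.259], TCP at [186.983, -596.353, 231.312] pointing down, gripper open.
Joint ranges: [-3.14, 3.14], [-1.21, 2.06], [-1.07, 1.41], [-3.16, 2.05], [-2.99, -0.16], [-3.1, 3.1]. Speed limits (rad/s): [2.79, 2.79, 3.14, 3.14, 3.14, 3.14].

### API

Orientations are given as a unit quaternion [x, y, z, w].
In Python, from bench import arm gives the robot as it stands. The module is installed in compiled form; this text tells all that it offers.
- The arm moves only by the tool drive_tool, never from a script. Its argument "targets" is a list of rows, each a list of 5 numbers: the closure, from -1 (fully open) to 1 (shut), then the shift along the tool's x, y, z in mm, then the turn about the tool's z in degrees. In form: [[grip, tx, ty, tz, roll], ...]. A call has 1 to 12 rows; each row is the pose to reach, as a shift and turn from the pose commanded when the call began, along the tool's axes at that moment; what a row does not reach only later rows make up. A row lasts 1/10 s, in which the tool goes at most 50 mm and 8.59 degrees, less where a joint would pass 70% of its speed; a pose out of reach is approached as far as the arm can. A call with a gripper value outside its range is refused whole. The fingers move at their own pace and stop on an object; the grip force is fixed at half the most. Time passes only in rows, so rows that repeat a pose let the fingers close. It gives the time, the measured TCP pose, the force, the opening and the grip force at its end, in the units of the state.
- arm.read_state(): the state, without advancing time (a new reading comes with each control period).
- arm.get_image(name): name is "side" or "top" or "wrist"; returns the picture (420x560x3 uint8, blue, green, red); there is no depth.
- arm.camera_params(name): a dict with "fov_y" (degrees; the focal length in pixels is half the picture's height over the tangent of half this angle, whatever the lens; pixels are square), "cx", "cy" (the principal point, pixels), "rvec" (rotation vector, rad) and "tvec" (3), from world to camera coordinates, as OpenCV has them; the wrist camera has in their place "tool_from_camera" (4x4, takes a point from camera to tool coordinates, whose origin is the TCP and whose axes are the flange's). Camera axes: x right, y down, z forward; pixel columns grow to the right and rows downward; lengths in mm; the calibration is good to about 2 mm. A picture is of the moment at which its call begins: read the wrist's pose just before it. camera_params takes no time and is no camera call.
- arm.job_done(): hands the job in; it is judged then, once.
The state is a dict: "clock": time; "joints": joint angles; "joint_vel": joint speeds; "joint_efforts": joint torques, N m; "position": TCP position; "ee_rot": TCP orientation; "contact_force": force on the tool from outside, world axes, zero at the start; "wrist_torque": the same for the moment, N m; "gripper_width": finger opening in mm; "grasp_force": force on a finger pad.
Only numpy, scipy, OpenCV 4.12 (cv2) and the standard library are available. Lean on these libraries where they do the work, as an engineer would, in place of code of your own. Each camera call takes 0.05 s, during which the arm holds its last target. There are 200 camera calls.

## Working session

There is one attempt and no reset: what is moved stays moved. The work goes in short steps, Python scripts to look and compute and a tool call to move; the robot and the scene stay as the last step left them, time stands still between calls to the robot, and variables do not carry over. Pictures are saved under pics/ and viewed, at most 10 in all, crops included, and the job is handed in when it is done.

Besides the shell and the picture viewer there is one more tool, called by a JSON object that holds its "name" and its "arguments", one argument or row to a line. drive_tool: Moves the arm, as the interface text tells. Its arguments: {"type":"object","properties":{"targets":{"type":"array","items":{"type":"array","items":{"type":"number"}}}},"required":["targets"]}

```bash
mkdir -p pics; cat > h.py <<'E'
import numpy as np,cv2
from bench import arm
from scipy.spatial.transform import Rotation as R
def cam(n,st=None):
    p=arm.camera_params(n); f=210/np.tan(np.radians(p['fov_y'])/2)
    if n=='wrist':
        T=np.array(p['tool_from_camera']); q=R.from_quat(st['ee_rot']).as_matrix()
        Rw=q@T[:3,:3]; c=q@T[:3,3]+np.array(st['position'])
    else:
        M=R.from_rotvec(np.ravel(p['rvec'])).as_matrix(); Rw=M.T; c=-M.T@np.ravel(p['tvec'])
    return f,p['cx'],p['cy'],Rw,c
def px2w(n,u,v,z,st=None):
    f,cx,cy,Rw,c=cam(n,st); d=Rw@np.array([(u-cx)/f,(v-cy)/f,1]); return c+d*(z-c[2])/d[2]
def w2px(n,P,st=None):
    f,cx,cy,Rw,c=cam(n,st); d=Rw.T@(np.array(P)-c); return f*d[0]/d[2]+cx,f*d[1]/d[2]+cy
E
python3 - <<'E'
from h import *
s=arm.read_state(); print(s)
cv2.imwrite('pics/top.png',arm.get_image('top')); cv2.imwrite('pics/side.png',arm.get_image('side'))
print(arm.camera_params('top'),arm.camera_params('wrist'))
E
```

```text
{'clock': 0.0, 'joints': array([-1.00836331e+00,  3.85558024e-01,  6.63704702e-03, -5.25177211e-04,
       -1.19399430e+00, -2.58616794e-01]), 'joint_vel': array([ 0.00063203, -0.00038033,  0.00022153, -0.00012774,  0.00011805,
        0.00229347]), 'joint_efforts': array([-2.21217319e-04, -3.92284548e+01,  1.88396412e+01,  4.18623358e+00,
       -4.69894556e-03,  1.18821654e-05]), 'position': array([ 186.83942842, -595.810036  ,  230.22120215]), 'ee_rot': array([-1.51228693e-01,  9.88498205e-01,  1.06884654e-03, -1.99040163e-04]), 'contact_force': array([0.13485943, 0.40580089, 1.26439604]), 'wrist_torque': array([-0.0134626 ,  0.05659824,  0.02250152]), 'grasp_force': 0.0, 'gripper_width': 85.6981247402298}
{'fov_y': 53.32807197321984, 'cx': 272.88094861856104, 'cy': 208.1920804496135, 'rvec': array([ 2.21866093, -2.17093923,  0.0365899 ]), 'tvec': array([  17.0340737 ,  555.53763378, 1563.06677064])} {'fov_y': 58.78022075225199, 'cx': 279.2506672418742, 'cy': 206.43522716112258, 'tool_from_camera': array([[ 7.04110926e-04, -9.66077498e-01, -2.58251373e-01,
         6.60951914e+01],
       [ 9.99999706e-01,  7.58883797e-04, -1.12409241e-04,
        -3.42613461e-01],
       [ 3.04578821e-04, -2.58251218e-01,  9.66077748e-01,
        -1.43007989e+02],
       [ 0.00000000e+00,  0.00000000e+00,  0.00000000e+00,
         1.00000000e+00]])}
```

View pics/top.png

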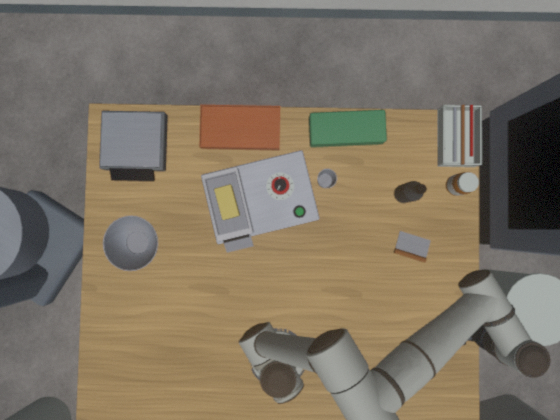

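View pics/side.png

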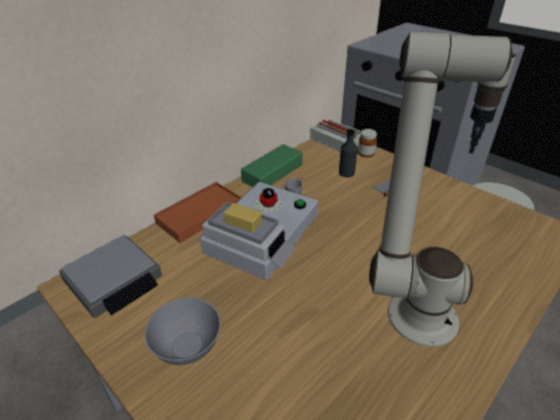

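The top view shows the dial and ring at about (280,186), the button at (299,212), the cup at (326,179) and the flask at (410,191). The feed head is on the left, at +y.

```bash
python3 - <<'E'
from h import *
for n,u,v,z in [('dial',281,185,144),('btn',299.5,212,103),('cup',326,179,75),('flaskfoot',403,195,0),('corner',303,153,85),('corner2',318,213,85),('butter',227,203,150)]:
    print(n,px2w('top',u,v,z).round(1))
d=px2w('top',281,185,144);b=px2w('top',299.5,212,103)
v=(b-d)[:2];w=np.array([-105,-45]);print(np.linalg.norm(v),np.degrees(np.arctan2(v[1],v[0])-np.arctan2(w[1],w[0])))
s=arm.read_state();print(R.from_quat(s['ee_rot']).as_matrix().round(3))
im=arm.get_image('top')[140:260,190:350];cv2.imwrite('pics/c1.png',cv2.resize(im,None,fx=5,fy=5,interpolation=cv2.INTER_CUBIC))
E
```

```text
dial [630.2   1.5 144. ]
btn [539.7 -66.5 103. ]
cup [ 662.3 -161.6   75. ]
flaskfoot [ 616.2 -462.7    0. ]
corner [753.6 -76.   85. ]
corner2 [ 538.1 -133.8   85. ]
butter [563.6 186.  150. ]
113.22075626177103 13.666040695575992
[[-0.954 -0.299 -0.001]
 [-0.299  0.954  0.002]
 [ 0.     0.002 -1.   ]]
```

View pics/c1.png

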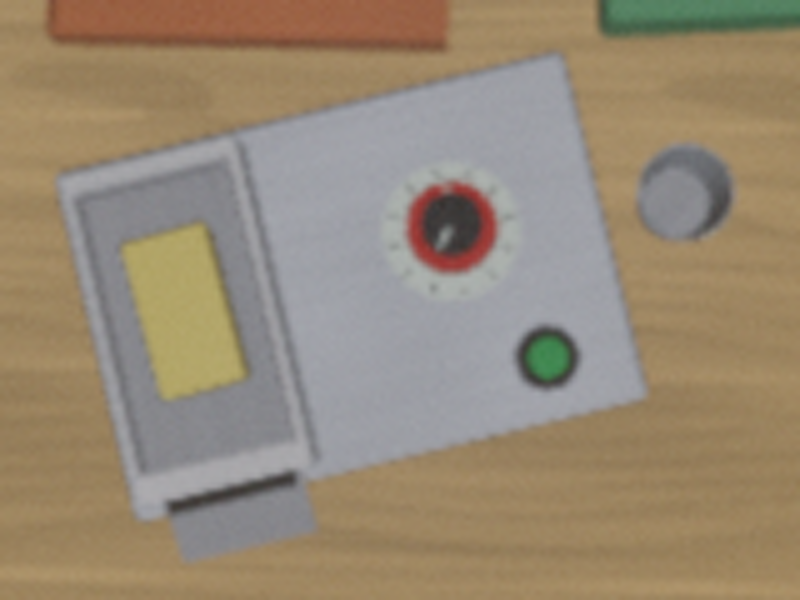

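{"name": "drive_tool", "arguments": {
  "targets": [
    [-1, -35, 25, 0, 0],
    [-1, -69, 50, 0, 0],
    [-1, -104, 76, 0, 0],
    [-1, -139, 101, 0, 0],
    [-1, -173, 126, 0, 0],
    [-1, -208, 151, 0, 0],
    [-1, -243, 177, 0, 0],
    [-1, -277, 202, 0, 0],
    [-1, -312, 227, 0, 0],
    [-1, -347, 252, 0, 0],
    [-1, -381, 277, 0, 0],
    [-1, -416, 302, 0, 0]
  ]
}}

```text
clock: 1.35
position: [494.1, -182.1, 231.2]
ee_rot: [-0.151, 0.988, 0.0, -0.0]
contact_force: [0.9, 0.0, 0.2]
gripper_width: 85.5
grasp_force: 0.0
```

{"name": "drive_tool", "arguments": {
  "targets": [
    [-1, -35, 25, 0, -5],
    [-1, -69, 50, 0, -10],
    [-1, -104, 76, 0, -15],
    [-1, -139, 101, 0, -20],
    [-1, -173, 126, 0, -25],
    [-1, -185, 135, 0, -30],
    [-1, -185, 135, 0, -35],
    [-1, -185, 135, 0, -40],
    [-1, -185, 135, 0, -40],
    [-1, -185, 135, 0, -40]
  ]
}}

```text
clock: 2.35
position: [629.6, 0.4, 231.0]
ee_rot: [-0.479, 0.878, 0.0, -0.0]
contact_force: [0.9, 0.2, 0.0]
gripper_width: 85.6
grasp_force: 0.0
```

```bash
python3 - <<'E'
from h import *
s=arm.read_state(); im=arm.get_image('wrist'); cv2.imwrite('pics/w1.png',im)
print({k:np.round(v,4) for k,v in s.items()})
E
```

```text
{'clock': np.float64(2.35), 'joints': array([ 2.5720e-01,  3.9300e-01,  2.0000e-02, -1.0000e-04, -1.1984e+00,
       -8.2790e-01]), 'joint_vel': array([-0.0041, -0.0007,  0.0027, -0.0001, -0.0004,  0.0043]), 'joint_efforts': array([ 1.14500e-01, -3.95098e+01,  1.88845e+01,  4.18960e+00,
        8.00000e-04,  1.74000e-02]), 'position': array([6.295620e+02, 3.630000e-01, 2.310256e+02]), 'ee_rot': array([-4.794e-01,  8.776e-01,  1.000e-04, -3.000e-04]), 'contact_force': array([0.8945, 0.1967, 0.0186]), 'wrist_torque': array([ 0.0289,  0.002 , -0.0049]), 'grasp_force': np.float64(0.0), 'gripper_width': np.float64(85.644)}
```

View pics/w1.png

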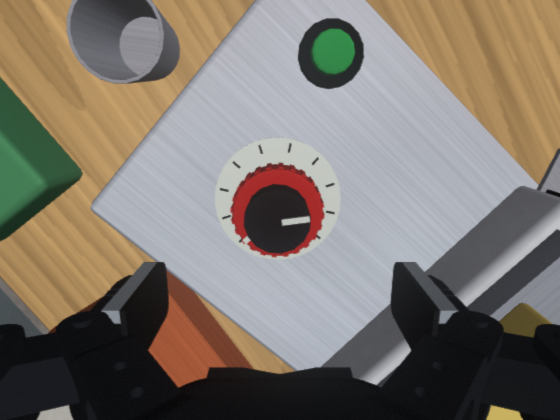

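The wrist view shows the nested control at about (277,213), the button at (333,51) and the cup at (125,40). The jaws stand clear.

```bash
cat >> h.py <<'E'
def hullmodel(x,y,st,cs):
    t=np.linspace(0,2*np.pi,120)
    p=[w2px('wrist',(x+r*np.cos(a),y+r*np.sin(a),z),st) for r,z in cs for a in t]
    return cv2.convexHull(np.float32(p))
def cen(h):
    m=cv2.moments(h); return np.array([m['m10'],m['m01']])/m['m00'],m['m00']
E
python3 - <<'E'
from h import *
from scipy.optimize import fsolve
s=arm.read_state(); im=cv2.imread('pics/w1.png'); hsv=cv2.cvtColor(im,cv2.COLOR_BGR2HSV)
h,S,v=cv2.split(hsv)
red=(((h<8)|(h>172))&(S>150)).astype(np.uint8); red[:150]=0;red[262:]=0;red[:,:215]=0;red[:,345:]=0
pts=cv2.findNonZero(cv2.morphologyEx(red,cv2.MORPH_OPEN,np.ones((2,2))))
H=cv2.convexHull(pts); c,A=cen(H)
cs=[(31.7,124),(31.7,100)]
f=lambda p:cen(hullmodel(*p,s,cs))[0]-c
p=fsolve(f,[630,1]); print('ring',p,A,cen(hullmodel(*p,s,cs))[1])
g=((h>45)&(h<80)&(S>100)).astype(np.uint8); g[100:]=0;g[:,:290]=0;g[:,380:]=0
c2,A2=cen(cv2.convexHull(cv2.findNonZero(g))); b=px2w('wrist',*c2,103,s); print('btn',b,c2,A2)
for r,z in cs+[(22,144)]: cv2.polylines(im,[np.int32(hullmodel(*p,s,[(r,z)])*8)],True,(255,255,0),1,cv2.LINE_AA,3)
tip=(308,219);print('dialmark',px2w('wrist',*tip,144,s)-np.r_[p,144])
cv2.imwrite('pics/w1c.png',cv2.resize(im[120:280,190:370],None,fx=3.5,fy=3.5))
Rm=R.from_quat(s['ee_rot']).as_matrix();print('tool shift',Rm.T@(np.r_[p,88]-s['position']))
E
```

```text
Traceback (most recent call last):
  File "h.py", line 18, in hullmodel
    p=[w2px('wrist',(x+r*np.cos(a),y+r*np.sin(a),z),st) for r,z in cs for a in t]
       ~~~~^^^^^^^^^^^^^^^^^^^^^^^^^^^^^^^^^^^^^^^^^^^^
  File "h.py", line 15, in w2px
    f,cx,cy,Rw,c=cam(n,st); d=Rw.T@(np.array(P)-c); return f*d[0]/d[2]+cx,f*d[1]/d[2]+cy
                 ~~~^^^^^^
  File "h.py", line 5, in cam
    p=arm.camera_params(n); f=210/np.tan(np.radians(p['fov_y'])/2)
ValueError: time passes only in moves, steps and waits
```

```bash
sed -i 's/^def cam(n/import functools\n@functools.cache\ndef par(n): return arm.camera_params(n)\ndef cam(n/; s/    p=arm.camera_params(n); f/    p=par(n); f/' h.py
cat > loc.py <<'E'
from h import *
import sys
from scipy.optimize import fsolve
def ring(im,s,box):
    h,S,v=cv2.split(cv2.cvtColor(im,cv2.COLOR_BGR2HSV))
    red=(((h<8)|(h>172))&(S>150)).astype(np.uint8); m=np.zeros_like(red); x0,x1,y0,y1=box; m[y0:y1,x0:x1]=1
    H=cv2.convexHull(cv2.findNonZero(cv2.morphologyEx(red*m,cv2.MORPH_OPEN,np.ones((2,2))))); c,A=cen(H)
    cs=[(31.7,124),(31.7,100)]
    p=fsolve(lambda p:cen(hullmodel(*p,s,cs))[0]-c,[630,1],epsfcn=1e-4); print('ring',p,A,cen(hullmodel(*p,s,cs))[1])
    return p
E
python3 - <<'E'
from loc import *
s=arm.read_state(); im=cv2.imread('pics/w1.png'); p=ring(im,s,(215,345,150,262))
h,S,v=cv2.split(cv2.cvtColor(im,cv2.COLOR_BGR2HSV))
g=((h>45)&(h<80)&(S>100)).astype(np.uint8); g[100:]=0;g[:,:290]=0;g[:,380:]=0
c2,A2=cen(cv2.convexHull(cv2.findNonZero(g))); b=px2w('wrist',*c2,103,s); print('btn',b,c2,A2)
for r,z in [(32,124),(32,100),(22,144)]: cv2.polylines(im,[np.int32(hullmodel(*p,s,[(r,z)])*8)],True,(255,255,0),1,cv2.LINE_AA,3)
print('dialmark',px2w('wrist',308,219,144,s)-np.r_[p,144])
cv2.imwrite('pics/w1c.png',cv2.resize(im[120:280,190:370],None,fx=3.5,fy=3.5))
Rm=R.from_quat(s['ee_rot']).as_matrix();print('tool shift',Rm.T@(np.r_[p,88]-s['position']))
E
```

```text
ring [633.66550447   5.80102149] 6480.5 6561.169426281238
btn [543.34395011 -66.41868601 103.        ] [332.73714468  50.96369637] 1565.5
dialmark [-17.98728009   7.8412446    0.        ]
tool shift [ -6.86729665  -0.55467178 143.12665386]
```

View pics/w1c.png

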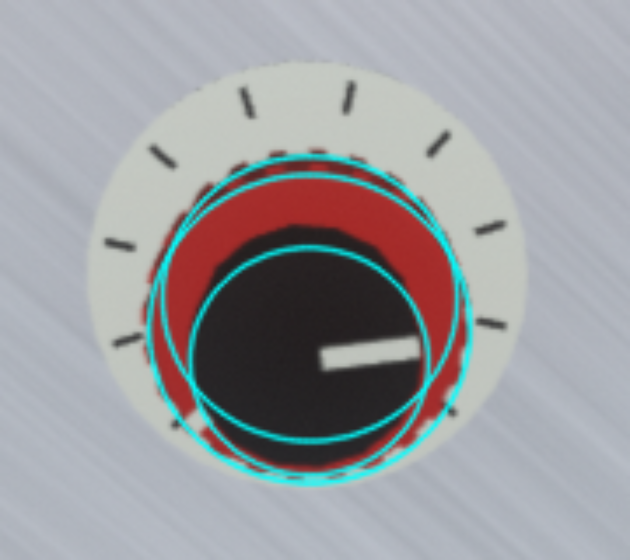

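{"name": "drive_tool", "arguments": {
  "targets": [
    [-1, -5.5, -0.5, 0, -8],
    [-1, -5.5, -0.5, 0, -16],
    [-1, -5.5, -0.5, 0, -24],
    [-1, -5.5, -0.5, 0, -32],
    [-1, -5.5, -0.5, 0, -40],
    [-1, -5.5, -0.5, 0, -48],
    [-1, -5.5, -0.5, 0, -56],
    [-1, -5.5, -0.5, 0, -64],
    [-1, -5.5, -0.5, 0, -72],
    [-1, -5.5, -0.5, 0, -80],
    [-1, -5.5, -0.5, 0, -88],
    [-1, -5.5, -0.5, 0, -96]
  ]
}}

```text
clock: 3.6
position: [633.0, 4.6, 231.4]
ee_rot: [0.974, -0.228, 0.0, -0.0]
contact_force: [0.4, 0.9, 0.1]
gripper_width: 85.4
grasp_force: 0.0
```

{"name": "drive_tool", "arguments": {
  "targets": [
    [-1, 0, 0, 0, -8],
    [-1, 0, 0, 0, -16],
    [-1, 0, 0, 0, -24],
    [-1, 0, 0, 0, -32],
    [-1, 0, 0, 0, -40],
    [-1, 0, 0, 0, -48],
    [-1, 0, 0, 0, -56],
    [-1, 0, 0, 0, -64],
    [-1, 0, 0, 0, -72],
    [-1, 0, 0, 0, -80],
    [-1, 0, 0, 0, -84],
    [-1, 0, 0, 0, -84]
  ]
}}

```text
clock: 4.8
position: [633.0, 4.6, 231.4]
ee_rot: [0.877, 0.48, 0.0, -0.0]
contact_force: [-0.5, -0.1, 0.1]
gripper_width: 85.1
grasp_force: 0.0
```

```bash
python3 - <<'E'
from loc import *
s=arm.read_state(); im=arm.get_image('wrist'); cv2.imwrite('pics/w2.png',im)
print(s['position'],s['ee_rot'],s['joints'][5],s['clock'])
try: p=ring(im,s,(215,345,120,300))
except Exception as e: print(e); p=(633,4.7)
c=hullmodel(*p,s,[(22,144)]).reshape(-1,2);print('dial model box',c.min(0),c.max(0))
c=hullmodel(*p,s,[(32,124)]).reshape(-1,2);print('ringtop box',c.min(0),c.max(0))
c=hullmodel(*p,s,[(32,100)]).reshape(-1,2);print('ringbot box',c.min(0),c.max(0))
u,v=w2px('wrist',(633,4.7,124),s);u,v=int(u),int(v);print(u,v)
x0,y0=u-80,v-70; a=cv2.resize(im[y0:y0+140,x0:x0+160],None,fx=4,fy=4,interpolation=cv2.INTER_CUBIC)
b=cv2.resize(cv2.imread('pics/w1.png')[140:280,197:357],None,fx=4,fy=4,interpolation=cv2.INTER_CUBIC)
print(x0,y0);cv2.imwrite('pics/w2c.png',a)
E
```

```text
[633.01010068   4.56532523 231.37831065] [ 8.77477183e-01  4.79618382e-01  2.85603555e-05 -1.05276581e-05] 2.308854388573325 4.8
ring [633.85771955   3.29099428] 6550.0 6625.051971749403
dial model box [247.48273 177.5831 ] [316.0329  243.58435]
ringtop box [235.42036 157.42667] [327.71265 246.80023]
ringbot box [239.02448 153.1216 ] [323.7165 235.599 ]
279 202
199 132
```

View pics/w2c.png

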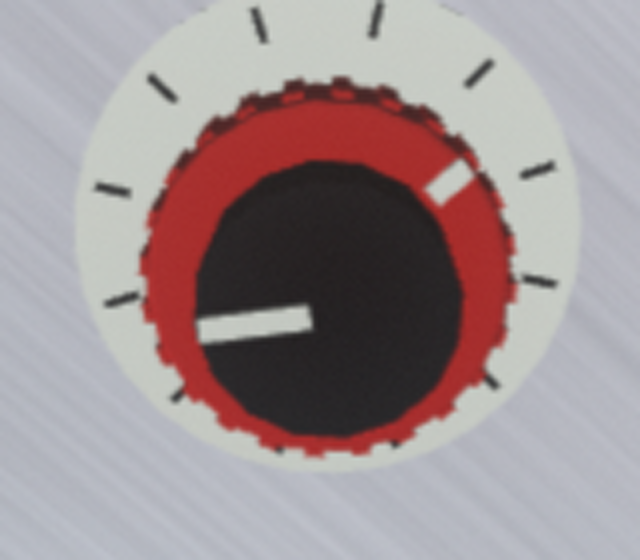

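{"name": "drive_tool", "arguments": {
  "targets": [
    [-1, 0.4, 0.6, 25, 0],
    [-1, 0.4, 0.6, 50, 0],
    [-1, 0.4, 0.6, 75, 0],
    [-1, 0.4, 0.6, 95, 0],
    [-1, 0.4, 0.6, 110, 0],
    [-1, 0.4, 0.6, 122, 0],
    [-1, 0.4, 0.6, 130, 0],
    [-1, 0.4, 0.6, 136, 0],
    [-1, 0.4, 0.6, 140, 0],
    [-1, 0.4, 0.6, 142, 0],
    [-1, 0.4, 0.6, 142, 0],
    [-1, 0.4, 0.6, 142, 0]
  ]
}}

```text
clock: 6.05
position: [634.2, 4.9, 89.8]
ee_rot: [0.877, 0.48, 0.0, 0.0]
contact_force: [0.5, 0.2, 0.2]
gripper_width: 85.4
grasp_force: 0.0
```

```bash
cat > t.py <<'E'
from h import *
s=arm.read_state()
for k in ['clock','position','contact_force','wrist_torque','gripper_width','grasp_force']: print(k,np.round(s[k],3))
print('yaw tool x deg',np.degrees(np.arctan2(*R.from_quat(s['ee_rot']).as_matrix()[[1,0],0])).round(2),'j6',s['joints'][5].round(4))
E
python3 t.py
```

```text
clock 6.05
position [634.167   4.857  89.832]
contact_force [0.482 0.182 0.171]
wrist_torque [ 0.019 -0.024  0.002]
gripper_width 85.39
grasp_force 0.0
yaw tool x deg 57.41 j6 2.3102
```

{"name": "drive_tool", "arguments": {
  "targets": [
    [-0.6, 0, 0, 0, 0],
    [-0.5, 0, 0, 0, 0],
    [-0.4, 0, 0, 0, 0],
    [1, 0, 0, 0, 0],
    [1, 0, 0, 0, 0],
    [1, 0, 0, 0, 0],
    [1, 0, 0, 0, 0]
  ]
}}

```text
clock: 6.75
position: [634.3, 4.7, 90.2]
ee_rot: [0.877, 0.48, 0.001, 0.0]
contact_force: [-0.8, -0.2, 5.3]
gripper_width: 62.8
grasp_force: 65.6
```

```bash
python3 t.py
```

```text
clock 6.75
position [634.267   4.703  90.217]
contact_force [-0.785 -0.186  5.295]
wrist_torque [-0.173  0.316 -0.078]
gripper_width 62.785
grasp_force 65.604
yaw tool x deg 57.41 j6 2.3102
```

{"name": "drive_tool", "arguments": {
  "targets": [
    [1, 0, 0, 0, 3],
    [1, 0, 0, 0, 6],
    [1, 0, 0, 0, 9],
    [1, 0, 0, 0, 12],
    [1, 0, 0, 0, 12],
    [1, 0, 0, 0, 12]
  ]
}}

```text
clock: 7.35
position: [634.2, 4.8, 90.2]
ee_rot: [0.923, 0.386, 0.001, 0.0]
contact_force: [-1.9, 0.5, 5.3]
gripper_width: 62.6
grasp_force: 66.1
```

```bash
python3 t.py
```

```text
clock 7.35
position [634.19    4.807  90.233]
contact_force [-1.894  0.532  5.327]
wrist_torque [-0.038  0.339 -0.323]
gripper_width 62.598
grasp_force 66.134
yaw tool x deg 45.36 j6 2.0999
```

{"name": "drive_tool", "arguments": {
  "targets": [
    [1, 0, 0, 0, 2],
    [1, 0, 0, 0, 4],
    [1, 0, 0, 0, 4],
    [1, 0, 0, 0, 4]
  ]
}}

```text
clock: 7.75
position: [634.1, 4.8, 90.2]
ee_rot: [0.936, 0.353, 0.0, 0.0]
contact_force: [-2.1, -0.5, 7.1]
gripper_width: 62.7
grasp_force: 66.1
```

```bash
python3 t.py
```

```text
clock 7.75
position [634.139   4.834  90.197]
contact_force [-2.099 -0.541  7.064]
wrist_torque [ 0.015  0.346 -0.265]
gripper_width 62.718
grasp_force 66.141
yaw tool x deg 41.38 j6 2.0303
```

{"name": "drive_tool", "arguments": {
  "targets": [
    [1, 0, 0, 0, 2],
    [1, 0, 0, 0, 4],
    [1, 0, 0, 0, 4],
    [1, 0, 0, 0, 4]
  ]
}}

```text
clock: 8.15
position: [634.1, 4.9, 90.2]
ee_rot: [0.947, 0.32, 0.0, 0.0]
contact_force: [-2.0, 0.4, 5.8]
gripper_width: 62.5
grasp_force: 66.1
```

```bash
python3 t.py
```

```text
clock 8.15
position [634.13    4.894  90.216]
contact_force [-1.951  0.368  5.8  ]
wrist_torque [ 0.018  0.425 -0.236]
gripper_width 62.457
grasp_force 66.147
yaw tool x deg 37.38 j6 1.9605
```

```bash
cat > t.py <<'E'
from h import *
T=[]
for i in range(9):
    s=arm.read_state(); T.append(s['wrist_torque'][2]); i<8 and arm.get_image('top')
print(round(s['clock'],2),'F',s['contact_force'].round(1),'Tz',np.mean(T).round(4),'+-',(np.std(T)/3).round(4),
'yaw',np.degrees(np.arctan2(*R.from_quat(s['ee_rot']).as_matrix()[[1,0],0])).round(2),'j6',s['joints'][5].round(3))
E
python3 t.py
```

```text
8.55 F [-0.7 -0.1  6.2] Tz -0.2325 +- 0.008 yaw 37.38 j6 1.961
```

{"name": "drive_tool", "arguments": {
  "targets": [
    [1, 0, 0, 0, 2],
    [1, 0, 0, 0, 4],
    [1, 0, 0, 0, 4],
    [1, 0, 0, 0, 4]
  ]
}}

```text
clock: 8.95
position: [634.1, 4.9, 90.2]
ee_rot: [0.958, 0.287, 0.001, 0.0]
contact_force: [-1.7, -0.1, 6.2]
gripper_width: 62.8
grasp_force: 66.2
```

```bash
python3 t.py
```

```text
9.35 F [-1.4 -0.2  6.4] Tz -0.2181 +- 0.0104 yaw 33.38 j6 1.891
```

{"name": "drive_tool", "arguments": {
  "targets": [
    [1, 0, 0, 0, 2],
    [1, 0, 0, 0, 4],
    [1, 0, 0, 0, 4],
    [1, 0, 0, 0, 4]
  ]
}}

```text
clock: 9.75
position: [634.1, 4.9, 90.2]
ee_rot: [0.967, 0.254, 0.0, 0.0]
contact_force: [-2.0, 1.5, 6.7]
gripper_width: 62.6
grasp_force: 66.2
```

```bash
python3 t.py
```

```text
10.15 F [-2.7 -0.2  6.1] Tz -0.225 +- 0.0097 yaw 29.38 j6 1.821
```

{"name": "drive_tool", "arguments": {
  "targets": [
    [1, 0, 0, 0, 2],
    [1, 0, 0, 0, 4],
    [1, 0, 0, 0, 4],
    [1, 0, 0, 0, 4]
  ]
}}

```text
clock: 10.55
position: [634.1, 5.0, 90.2]
ee_rot: [0.976, 0.22, 0.0, -0.0]
contact_force: [-1.9, 1.1, 5.9]
gripper_width: 62.7
grasp_force: 66.2
```

```bash
python3 t.py
```

```text
10.95 F [-1.6  0.2  6.9] Tz -0.2284 +- 0.007 yaw 25.38 j6 1.751
```

{"name": "drive_tool", "arguments": {
  "targets": [
    [1, 0, 0, 0, 2],
    [1, 0, 0, 0, 4],
    [1, 0, 0, 0, 4],
    [1, 0, 0, 0, 4]
  ]
}}

```text
clock: 11.35
position: [634.1, 5.0, 90.2]
ee_rot: [0.983, 0.185, 0.0, -0.0]
contact_force: [-2.0, 0.2, 6.2]
gripper_width: 62.4
grasp_force: 66.2
```

```bash
python3 t.py
```

```text
11.75 F [-1.8  1.   5.9] Tz -0.2321 +- 0.0082 yaw 21.38 j6 1.681
```

{"name": "drive_tool", "arguments": {
  "targets": [
    [1, 0, 0, 0, 2],
    [1, 0, 0, 0, 4],
    [1, 0, 0, 0, 4],
    [1, 0, 0, 0, 4]
  ]
}}

```text
clock: 12.15
position: [634.0, 5.1, 90.2]
ee_rot: [0.989, 0.151, 0.0, -0.0]
contact_force: [-1.3, 0.9, 5.9]
gripper_width: 62.5
grasp_force: 66.2
```

```bash
python3 t.py
```

```text
12.55 F [-2.4  1.5  6.2] Tz -0.2251 +- 0.0111 yaw 17.38 j6 1.612
```

{"name": "drive_tool", "arguments": {
  "targets": [
    [1, 0, 0, 0, 2],
    [1, 0, 0, 0, 4],
    [1, 0, 0, 0, 4],
    [1, 0, 0, 0, 4]
  ]
}}

```text
clock: 12.95
position: [634.0, 5.1, 90.2]
ee_rot: [0.993, 0.117, 0.0, -0.0]
contact_force: [-2.4, 1.0, 6.2]
gripper_width: 62.1
grasp_force: 66.2
```

```bash
python3 t.py
```

```text
13.35 F [-1.4  0.6  5.8] Tz -0.2212 +- 0.0074 yaw 13.38 j6 1.542
```

{"name": "drive_tool", "arguments": {
  "targets": [
    [1, 0, 0, 0, 2],
    [1, 0, 0, 0, 4],
    [1, 0, 0, 0, 4],
    [1, 0, 0, 0, 4]
  ]
}}

```text
clock: 13.75
position: [634.0, 5.1, 90.2]
ee_rot: [0.997, 0.082, 0.0, -0.0]
contact_force: [-1.7, 1.3, 6.8]
gripper_width: 62.2
grasp_force: 66.2
```

```bash
python3 t.py
```

```text
14.15 F [-2.1  1.7  6.9] Tz -0.2202 +- 0.0056 yaw 9.38 j6 1.472
```

{"name": "drive_tool", "arguments": {
  "targets": [
    [1, 0, 0, 0, 2],
    [1, 0, 0, 0, 4],
    [1, 0, 0, 0, 4],
    [1, 0, 0, 0, 4]
  ]
}}

```text
clock: 14.55
position: [634.0, 5.2, 90.2]
ee_rot: [0.999, 0.047, 0.0, -0.0]
contact_force: [-2.4, 1.0, 6.3]
gripper_width: 62.2
grasp_force: 66.2
```

```bash
python3 t.py
```

```text
14.95 F [-1.9  1.   6.4] Tz -0.2224 +- 0.0123 yaw 5.38 j6 1.402
```

{"name": "drive_tool", "arguments": {
  "targets": [
    [1, 0, 0, 0, 2],
    [1, 0, 0, 0, 4],
    [1, 0, 0, 0, 4],
    [1, 0, 0, 0, 4]
  ]
}}

```text
clock: 15.35
position: [634.0, 5.2, 90.2]
ee_rot: [1.0, 0.012, 0.0, -0.0]
contact_force: [-2.3, 0.4, 5.8]
gripper_width: 62.3
grasp_force: 66.2
```

```bash
python3 t.py
```

```text
15.75 F [-1.5  1.5  5.1] Tz -0.2109 +- 0.007 yaw 1.38 j6 1.332
```

{"name": "drive_tool", "arguments": {
  "targets": [
    [1, 0, 0, 0, 2],
    [1, 0, 0, 0, 4],
    [1, 0, 0, 0, 4],
    [1, 0, 0, 0, 4]
  ]
}}

```text
clock: 16.15
position: [634.0, 5.3, 90.2]
ee_rot: [1.0, -0.023, 0.0, -0.0]
contact_force: [-1.7, 1.8, 5.9]
gripper_width: 62.4
grasp_force: 66.2
```

```bash
python3 t.py; python3 -c "
from h import *
cv2.imwrite('pics/w3.png',arm.get_image('wrist'))"
```

```text
16.55 F [-3.3  2.6  6.4] Tz -0.2182 +- 0.0079 yaw -2.61 j6 1.262
```

View pics/w3.png

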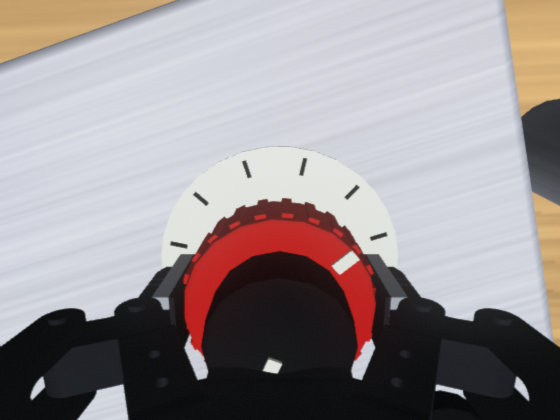

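The ring mark at (345,262) keeps its place relative to the jaws, so the ring turns with them. The dial line at (272,366) has stayed still in the world.

{"name": "drive_tool", "arguments": {
  "targets": [
    [1, 0, 0, 0, 2],
    [1, 0, 0, 0, 4],
    [1, 0, 0, 0, 4],
    [1, 0, 0, 0, 4]
  ]
}}

```text
clock: 17.0
position: [634.0, 5.3, 90.2]
ee_rot: [0.998, -0.058, 0.0, -0.0]
contact_force: [-1.2, 2.0, 5.5]
gripper_width: 62.7
grasp_force: 66.2
```

```bash
python3 t.py
```

```text
17.4 F [-2.3  1.6  5.9] Tz -0.2236 +- 0.0061 yaw -6.62 j6 1.193
```

{"name": "drive_tool", "arguments": {
  "targets": [
    [1, 0, 0, 0, 2],
    [1, 0, 0, 0, 4],
    [1, 0, 0, 0, 4],
    [1, 0, 0, 0, 4]
  ]
}}

```text
clock: 17.8
position: [634.0, 5.4, 90.2]
ee_rot: [0.996, -0.092, 0.0, -0.0]
contact_force: [-1.4, 2.3, 6.9]
gripper_width: 62.2
grasp_force: 66.2
```

```bash
python3 t.py
```

```text
18.2 F [-2.7  1.8  6.7] Tz -0.2167 +- 0.0071 yaw -10.61 j6 1.123
```

{"name": "drive_tool", "arguments": {
  "targets": [
    [1, 0, 0, 0, 2],
    [1, 0, 0, 0, 4],
    [1, 0, 0, 0, 4],
    [1, 0, 0, 0, 4]
  ]
}}

```text
clock: 18.6
position: [634.0, 5.4, 90.2]
ee_rot: [0.992, -0.127, 0.0, -0.0]
contact_force: [-1.6, 2.4, 6.4]
gripper_width: 62.6
grasp_force: 66.2
```

```bash
python3 t.py
```

```text
19.0 F [-3.2  1.7  7. ] Tz -0.2085 +- 0.0091 yaw -14.61 j6 1.053
```

{"name": "drive_tool", "arguments": {
  "targets": [
    [1, 0, 0, 0, 2],
    [1, 0, 0, 0, 4],
    [1, 0, 0, 0, 4],
    [1, 0, 0, 0, 4]
  ]
}}

```text
clock: 19.4
position: [634.0, 5.5, 90.2]
ee_rot: [0.987, -0.162, 0.0, -0.0]
contact_force: [-2.8, 2.6, 6.4]
gripper_width: 62.7
grasp_force: 66.2
```

```bash
python3 t.py
```

```text
19.8 F [-2.1  2.5  5.8] Tz -0.1652 +- 0.008 yaw -18.6 j6 0.983
```

{"name": "drive_tool", "arguments": {
  "targets": [
    [1, 0, 0, 0, 2],
    [1, 0, 0, 0, 4],
    [1, 0, 0, 0, 4],
    [1, 0, 0, 0, 4]
  ]
}}

```text
clock: 20.2
position: [634.1, 5.5, 90.2]
ee_rot: [0.981, -0.196, 0.0, -0.0]
contact_force: [-2.3, 2.5, 6.7]
gripper_width: 62.3
grasp_force: 66.2
```

```bash
python3 t.py
```

```text
20.6 F [-1.6  2.3  6.1] Tz -0.1109 +- 0.0123 yaw -22.59 j6 0.914
```

{"name": "drive_tool", "arguments": {
  "targets": [
    [1, 0, 0, 0, 1.5],
    [1, 0, 0, 0, 3],
    [1, 0, 0, 0, 3],
    [1, 0, 0, 0, 3]
  ]
}}

```text
clock: 21.0
position: [634.1, 5.5, 90.2]
ee_rot: [0.975, -0.221, 0.001, -0.0]
contact_force: [-1.6, 2.4, 6.4]
gripper_width: 62.8
grasp_force: 66.2
```

```bash
python3 t.py
```

```text
21.4 F [-2.3  2.5  6.2] Tz 0.0456 +- 0.0059 yaw -25.55 j6 0.862
```

The last step was 3° instead of 4°, so its reading can't be compared with the others. I'll back off 4° and repeat the same 4° motion.

{"name": "drive_tool", "arguments": {
  "targets": [
    [1, 0, 0, 0, -2],
    [1, 0, 0, 0, -4],
    [1, 0, 0, 0, -4],
    [1, 0, 0, 0, -4]
  ]
}}

```text
clock: 21.8
position: [634.1, 5.5, 90.2]
ee_rot: [0.982, -0.186, 0.0, -0.0]
contact_force: [-2.5, 2.4, 5.8]
gripper_width: 62.5
grasp_force: 66.1
```

{"name": "drive_tool", "arguments": {
  "targets": [
    [1, 0, 0, 0, 2],
    [1, 0, 0, 0, 4],
    [1, 0, 0, 0, 4],
    [1, 0, 0, 0, 4]
  ]
}}

```text
clock: 22.2
position: [634.1, 5.5, 90.3]
ee_rot: [0.975, -0.221, 0.001, -0.001]
contact_force: [-2.5, 2.8, 5.4]
gripper_width: 62.5
grasp_force: 66.2
```

```bash
python3 t.py
```

```text
22.6 F [-1.7  3.2  5.9] Tz -0.0576 +- 0.0123 yaw -25.58 j6 0.862
```

The like-motion reading is −0.058, which is 0.164 N m above the free reading, so the ring is snug. Next I release and rise.

{"name": "drive_tool", "arguments": {
  "targets": [
    [-0.6, 0, 0, 0, 0],
    [-1, 0, 0, 0, 0],
    [-1, 0, 0, 0, 0],
    [-1, 0, 0, 0, 0],
    [-1, 0, 0, 0, 0],
    [-1, 0, 0, 0, 0]
  ]
}}

```text
clock: 23.2
position: [633.8, 4.7, 89.2]
ee_rot: [0.975, -0.222, -0.0, 0.0]
contact_force: [0.5, -0.1, 0.0]
gripper_width: 85.3
grasp_force: 0.0
```

{"name": "drive_tool", "arguments": {
  "targets": [
    [-1, 0, 0, -5, 0],
    [-1, 0, 0, -15, 0],
    [-1, 0, 0, -35, 0],
    [-1, 0, 0, -60, 0],
    [-1, 0, 0, -85, 0],
    [-1, 0, 0, -110, 0],
    [-1, 0, 0, -130, 0],
    [-1, 0, 0, -142, 0],
    [-1, 0, 0, -142, 0],
    [-1, 0, 0, -142, 0]
  ]
}}

```text
clock: 24.2
position: [633.3, 4.9, 230.7]
ee_rot: [0.975, -0.222, -0.001, -0.0]
contact_force: [0.5, -1.0, -0.7]
gripper_width: 85.0
grasp_force: 0.0
```

```bash
python3 - <<'E'
from loc import *
s=arm.read_state(); im=arm.get_image('wrist'); cv2.imwrite('pics/w4.png',im)
print(s['position'],s['gripper_width'],s['clock'])
Rm=R.from_quat(s['ee_rot']).as_matrix();print(Rm.round(3))
h,S,v=cv2.split(cv2.cvtColor(im,cv2.COLOR_BGR2HSV))
g=((h>45)&(h<80)&(S>100)).astype(np.uint8)
n,l,st,ce=cv2.connectedComponentsWithStats(g)
for i in range(1,n):
    if st[i,4]>300: b=px2w('wrist',*ce[i],103,s); print('green',ce[i],st[i,4],b)
E
```

```text
[633.3418721    4.85604272 230.74228944] 84.96786301244543 24.2
[[ 0.902 -0.432 -0.001]
 [-0.432 -0.902  0.   ]
 [-0.001  0.    -1.   ]]
green [411.81953867 253.84803256] 737 [546.96670108 -69.31113156 103.        ]
```

View pics/w4.png

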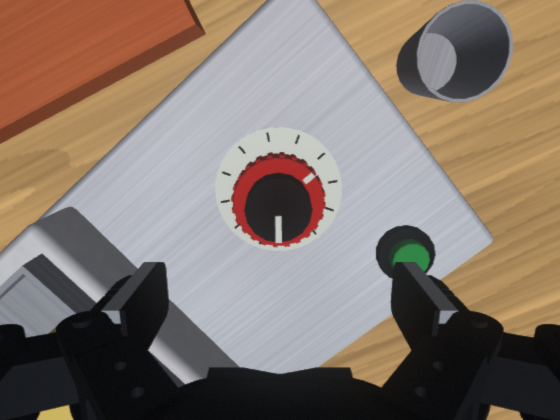

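The ring mark is at (309,179), the dial line tip at (278,242) and the button at (407,252), partly hidden by a finger.

{"name": "drive_tool", "arguments": {
  "targets": [
    [0, -20, 41, 0, 0],
    [1, -40, 80, 0, 0],
    [1, -50.5, 104, 0, 0],
    [1, -50.5, 104, 30, 0],
    [1, -50.5, 104, 60, 0],
    [1, -50.5, 104, 85, 0],
    [1, -50.5, 104, 100, 0],
    [1, -50.5, 104, 110, 0],
    [1, -50.5, 104, 115, 0],
    [1, -50.5, 104, 115, 0],
    [1, -50.5, 104, 115, 0]
  ]
}}

```text
clock: 25.35
position: [543.9, -67.1, 116.9]
ee_rot: [0.975, -0.221, 0.001, -0.0]
contact_force: [0.6, -0.0, 0.9]
gripper_width: -0.2
grasp_force: 0.0
```

```bash
python3 - <<'E'
from h import *
s=arm.read_state(); im=arm.get_image('top'); print(s['position'],s['contact_force'],s['gripper_width'])
s2=dict(position=[633.01,4.565,231.378],ee_rot=[.877477,.479618,0,0]); s4=dict(position=[633.34,4.856,230.74],ee_rot=[.975,-.222,0,0])
a=px2w('wrist',248.3,214.5,144,s2);b=px2w('wrist',278.5,242,144,s4);c=px2w('wrist',308,219,144,dict(position=[629.562,.363,231.026],ee_rot=[-.4794,.8776,0,0]))
print('dialmark',c,a,b,'dirs',[np.degrees(np.arctan2(p[1]-4.55,p[0]-633.8)) for p in(c,a,b)])
x=arm.get_image('wrist');y=cv2.resize(im[140:260,190:350],(560,420),interpolation=cv2.INTER_CUBIC)
cv2.imwrite('pics/c5.png',cv2.resize(np.vstack([x,y]),None,fx=.7,fy=.7))
E
```

```text
[543.88929471 -67.12191347 116.88782961] [ 0.57176063 -0.0444553   0.85524441] -0.18382274681267974
dialmark [615.8828961   15.12543545 144.        ] [615.90240472  13.00055668 144.        ] [614.49165938  13.37756508 144.        ] dirs [np.float64(149.4490915021183), np.float64(154.72511933000166), np.float64(155.4306317607854)]
```

View pics/c5.png

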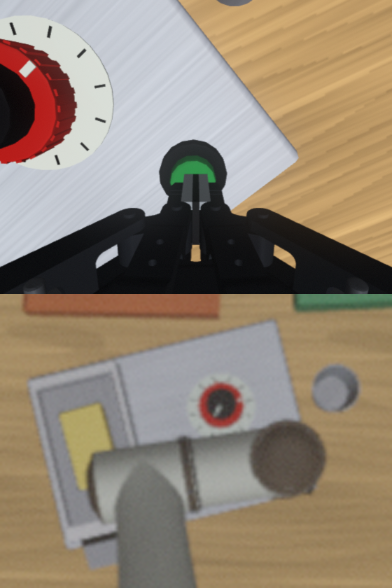

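The fingertips are centred over the button, and the dial mark is within about 1 mm of where it started. Now I press in steps.

{"name": "drive_tool", "arguments": {
  "targets": [
    [1, 0, 0, 6, 0],
    [1, 0, 0, 11, 0],
    [1, 0, 0, 15, 0],
    [1, 0, 0, 18, 0],
    [1, 0, 0, 19, 0],
    [1, 0, 0, 19, 0],
    [1, 0, 0, 19, 0]
  ]
}}

```text
clock: 26.15
position: [543.8, -67.1, 100.8]
ee_rot: [0.975, -0.221, 0.001, 0.0]
contact_force: [-7.7, 2.9, 20.2]
gripper_width: -0.1
grasp_force: 10.2
```

{"name": "drive_tool", "arguments": {
  "targets": [
    [1, 0, 0, 1, 0],
    [1, 0, 0, 2, 0],
    [1, 0, 0, 2, 0],
    [1, 0, 0, 2, 0]
  ]
}}

```text
clock: 26.55
position: [543.9, -67.2, 100.6]
ee_rot: [0.975, -0.22, 0.001, 0.0]
contact_force: [-9.6, 4.9, 30.1]
gripper_width: -0.1
grasp_force: 15.0
```

```bash
python3 - <<'E'
from h import *
s=arm.read_state(); print(s['position'],s['contact_force'],s['wrist_torque'])
x=arm.get_image('wrist')[160:400,180:380]
cv2.imwrite('pics/c6.png',cv2.resize(x,None,fx=2.5,fy=2.5,interpolation=cv2.INTER_CUBIC))
E
```

```text
[543.85476079 -67.15688726 100.62497394] [-9.63276394  4.89511321 30.09710498] [ 1.30870596  3.15543286 -0.0103979 ]
```

View pics/c6.png

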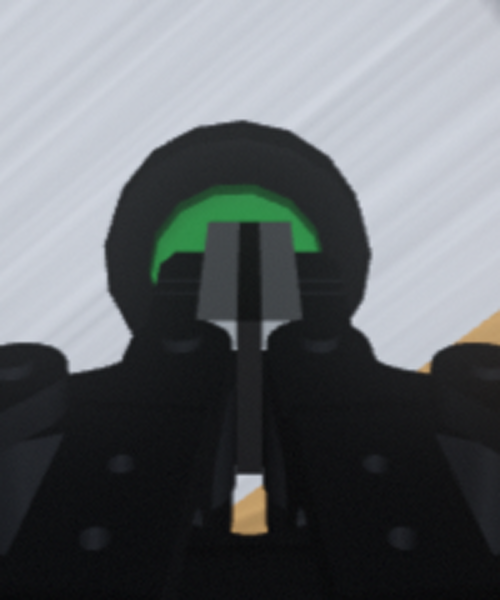

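Something stiff stopped the tool at z = 100.6. The shut fingers, about 29 mm thick, rest on the collar and the button isn't fully down. I'll lift, half open, re-measure the button numerically with a clear view, and then press with one finger only.

{"name": "drive_tool", "arguments": {
  "targets": [
    [1, 0, 0, -10, 0],
    [1, 0, 0, -30, 0],
    [0, -10, 0, -60, 0],
    [0, -30, 0, -80, 0],
    [0, -40, 0, -80, 0],
    [0, -40, 0, -80, 0],
    [0, -40, 0, -80, 0],
    [0, -40, 0, -80, 0]
  ]
}}

```text
clock: 27.4
position: [507.2, -50.1, 174.1]
ee_rot: [0.975, -0.222, -0.001, 0.0]
contact_force: [-0.3, 0.5, -0.5]
gripper_width: 42.9
grasp_force: 0.0
```

```bash
python3 - <<'E'
from h import *
s=arm.read_state(); im=arm.get_image('wrist'); print(s['position'],s['gripper_width'],s['contact_force'],s['clock'])
h,S,v=cv2.split(cv2.cvtColor(im,cv2.COLOR_BGR2HSV))
g=((h>45)&(h<80)&(S>100)).astype(np.uint8)
n,l,st,ce=cv2.connectedComponentsWithStats(g)
Rm=R.from_quat(s['ee_rot']).as_matrix()
for i in range(1,n):
    if st[i,4]>300:
        b=px2w('wrist',*ce[i],103,s); print('green',ce[i],st[i],b,'tool',Rm.T@(b-s['position']))
        f=cam('wrist',s)[0]; print('exp width',f*30/np.linalg.norm(b-cam('wrist',s)[4]))
k=(v<60).astype(np.uint8); x,y,w,hh=st[np.argmax(st[1:,4])+1,:4]
m=np.zeros_like(k); m[y-25:y+hh+25,x-25:x+w+25]=1
n2,l2,st2,ce2=cv2.connectedComponentsWithStats(((k|g)*m)); print(st2[1:],ce2[1:])
E
```

```text
[507.24619371 -50.0947546  174.13836498] 42.853649211944386 [-0.33730517  0.49072135 -0.4509439 ] 27.4
green [274.87134779 151.48868992] [ 249  126   53   52 2122] [543.96999441 -66.04405166 103.        ] tool [40.1267547  -1.58035774 71.07060302]
exp width 51.90086460593549
[[ 238  112   75   75 4322]] [[274.93891717 149.03979639]]
```

{"name": "drive_tool", "arguments": {
  "targets": [
    [0, 20, 13, 0, 0],
    [0, 41, 26.5, 10, 0],
    [0, 41, 26.5, 30, 0],
    [0, 41, 26.5, 50, 0],
    [0, 41, 26.5, 62, 0],
    [0, 41, 26.5, 66, 0],
    [0, 41, 26.5, 68, 0],
    [0, 41, 26.5, 68, 0],
    [0, 41, 26.5, 68, 0]
  ]
}}

```text
clock: 28.35
position: [533.4, -91.4, 108.2]
ee_rot: [0.975, -0.221, 0.001, -0.0]
contact_force: [0.2, -0.6, 0.7]
gripper_width: 42.7
grasp_force: 0.0
```

{"name": "drive_tool", "arguments": {
  "targets": [
    [0, 0, 0, 1, 0],
    [0, 0, 0, 2, 0],
    [0, 0, 0, 3, 0],
    [0, 0, 0, 3, 0]
  ]
}}

```text
clock: 28.75
position: [533.0, -91.5, 104.6]
ee_rot: [0.975, -0.221, 0.0, -0.0]
contact_force: [-0.1, 1.1, 1.6]
gripper_width: 42.9
grasp_force: 0.8
```

{"name": "drive_tool", "arguments": {
  "targets": [
    [0, 0, 0, 1, 0],
    [0, 0, 0, 2, 0],
    [0, 0, 0, 3, 0],
    [0, 0, 0, 3, 0]
  ]
}}

```text
clock: 29.15
position: [533.0, -91.5, 101.4]
ee_rot: [0.975, -0.221, 0.0, -0.0]
contact_force: [-0.8, 1.4, 4.1]
gripper_width: 42.5
grasp_force: 1.7
```

The force is rising at about 0.8 N/mm, which matches the button spring. I'll keep going to the stop.

{"name": "drive_tool", "arguments": {
  "targets": [
    [0, 0, 0, 1, 0],
    [0, 0, 0, 2, 0],
    [0, 0, 0, 3, 0],
    [0, 0, 0, 3, 0]
  ]
}}

```text
clock: 29.55
position: [533.1, -91.5, 99.1]
ee_rot: [0.975, -0.221, 0.0, 0.0]
contact_force: [-2.0, 1.2, 8.0]
gripper_width: 42.8
grasp_force: 4.0
```

{"name": "drive_tool", "arguments": {
  "targets": [
    [0, 0, 0, 1, 0],
    [0, 0, 0, 2, 0],
    [0, 0, 0, 2, 0],
    [0, 0, 0, 2, 0]
  ]
}}

```text
clock: 29.95
position: [533.2, -91.5, 98.9]
ee_rot: [0.975, -0.221, 0.001, 0.0]
contact_force: [-6.9, 2.4, 17.8]
gripper_width: 42.7
grasp_force: 8.7
```

```bash
cat > f.py <<'E'
from h import *
F=[]
for i in range(5):
    s=arm.read_state(); F.append(np.r_[s['contact_force'],s['position'][2],s['grasp_force']]); i<4 and arm.get_image('top')
print(s['clock'],np.mean(F,0).round(2))
E
python3 f.py
```

```text
30.15 [-6.19  2.63 17.71 98.88  8.7 ]
```

{"name": "drive_tool", "arguments": {
  "targets": [
    [0, 0, 0, -2, 0],
    [0, 0, 0, -3, 0],
    [0, 0, 0, -3, 0]
  ]
}}

```text
clock: 30.45
position: [533.0, -91.5, 99.6]
ee_rot: [0.975, -0.221, 0.0, -0.0]
contact_force: [0.6, 1.7, 4.8]
gripper_width: 42.8
grasp_force: 2.3
```

```bash
python3 f.py
```

```text
30.65 [-0.27  1.17  4.81 99.39  2.34]
```

{"name": "drive_tool", "arguments": {
  "targets": [
    [0, 0, 0, -1, 0],
    [0, 0, 0, -2, 0],
    [0, 0, 0, -2, 0]
  ]
}}

```text
clock: 30.95
position: [533.0, -91.5, 101.3]
ee_rot: [0.975, -0.222, 0.0, -0.0]
contact_force: [0.2, 0.9, 3.3]
gripper_width: 42.4
grasp_force: 1.8
```

```bash
python3 f.py
```

```text
31.15 [  0.34   0.99   3.73 101.29   1.79]
```

{"name": "drive_tool", "arguments": {
  "targets": [
    [0, 0, 0, -1, 0],
    [0, 0, 0, -2, 0],
    [0, 0, 0, -2, 0]
  ]
}}

```text
clock: 31.45
position: [533.0, -91.5, 103.3]
ee_rot: [0.975, -0.222, 0.0, -0.0]
contact_force: [1.1, 1.5, 2.8]
gripper_width: 42.7
grasp_force: 1.2
```

```bash
python3 f.py
```

```text
31.65 [  0.94   1.03   2.36 103.31   1.21]
```

{"name": "drive_tool", "arguments": {
  "targets": [
    [0, 0, 0, -2, 0],
    [0, 0, 0, -4, 0],
    [0, 0, 0, -4, 0]
  ]
}}

```text
clock: 31.95
position: [532.0, -91.7, 107.0]
ee_rot: [0.975, -0.222, -0.001, 0.0]
contact_force: [-0.1, -0.4, 0.7]
gripper_width: 42.6
grasp_force: 0.0
```

```bash
python3 f.py
```

```text
32.15 [-9.0000e-02 -9.0000e-02  4.9000e-01  1.0693e+02  0.0000e+00]
```

The spring force reaches about 5 N right at the hard stop, after about 6 mm of travel, so the button went fully down. It is now released, and I retreat.

{"name": "drive_tool", "arguments": {
  "targets": [
    [0, 0, 0, -20, 0],
    [0, 0, 0, -50, 0],
    [0, 0, 0, -85, 0],
    [0, 0, 0, -110, 0],
    [0, 0, 0, -120, 0],
    [0, 0, 0, -120, 0],
    [0, 0, 0, -120, 0]
  ]
}}

```text
clock: 32.85
position: [531.9, -91.4, 225.8]
ee_rot: [0.975, -0.222, -0.001, 0.0]
contact_force: [-0.2, -0.0, -0.9]
gripper_width: 42.1
grasp_force: 0.0
```

```bash
python3 - <<'E'
from h import *
s=arm.read_state(); print(s['position'],s['contact_force'],s['clock']); print(arm.job_done())
E
```

```text
[531.88237578 -91.41495218 225.77005744] [-0.20169721 -0.00629312 -0.87108332] 32.85
the job is handed in; nothing more can be done
None
```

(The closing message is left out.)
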